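Empty the leak tester, shut its cover and start the zero check

ROBOT

A 7-joint arm with a two-finger parallel gripper is mounted at the origin on the work surface. World frame = base frame: x ahead of the robot, y to its left, z up, the work surface at z = 0. Lengths are in m, angles in rad, forces in N, time in s.
With the tool pointing down it reaches from about 0.4 to 0.85 m from the base axis. Payload 4.4 kg.
Tool frame: the origin (TCP) lies midway between the tips of the shut fingers; the grasp point (between the pads) lies 19 mm behind it; z points along the fingers, y is the line along which they close (so a half turn about z gives the same grasp; the last joint's range is limited). The gripper opens to 94 mm and grips with 3 to 60 N. Pads are 16 mm wide; open, the fingers measure 119 mm over their backs; the gripper's body (75 mm by 177 mm) begins 78 mm behind the grasp point.
Start: joints at [-1.412, 0.628, 0.038, 1.517, -0.027, 0.996, -0.02], TCP at [0.145, 0.634, 0.205] pointing down, gripper open.
Joint ranges: [-3.06, 3.06], [-0.37, 2.12], [-1.25, 1.32], [0.18, 2.47], [-1.1, 4.24], [0.23, 1.98], [-2.94, 2.94]. Speed limits (rad/s): [2.57, 2.57, 3.14, 3.14, 3.14, 3.14, 3.14].

INTERFACE

Orientations are given as a unit quaternion [w, x, y, z].
In Python, from workcell import sensors, camera, arm, boxes_of gives the robot as it stands. The module is installed in compiled form; this text tells all that it offers.
- The arm moves only by the tool step_arm, never from a script. Its argument "steps" is a list of rows, each an object with "slide": the shift along the world's x, y, z as a fraction of full scale, a list of three; "rotation": the turn, a rotation vector about the world's x, y, z as a fraction of full scale, a list of three. A call has 1 to 12 rows; each row is the pose to reach, as a shift and turn from the pose commanded when the call began, turning the shorter way round; what a row does not reach only later rows make up. Full scale, the value 1, is 0.15 m for a shift and pi rad for a turn. A row lasts 1/12 s, in which the tool goes at most 41.7 mm and 7.16 degrees, less where a joint would pass 70% of its speed; a pose out of reach is approached as far as the arm can. A call with a number of a shift or a turn outside -1 to 1 is refused whole. A call with a gripper value outside its range is refused whole. "grip" is the opening, from 0 (shut) to 1 (fully open), set as the call begins (left out, the last holds). The fingers move at their own pace and stop on an object; the grip force is fixed at half the most. Time passes only in rows, so rows that repeat a pose let the fingers close. It gives the time, the measured TCP pose, the force, the opening and the grip force at its end, in the units of the state.
- sensors.get_state(): the state, without advancing time (a new reading comes with each control period).
- camera(name): name is "scene" or "top"; returns a dict with "color" (480x640x3 uint8, red, green, blue), "fx", "fy", "cx", "cy" (pixels), "rvec" (rotation vector, rad) and "tvec" (3), from world to camera coordinates, as OpenCV has them. Camera axes: x right, y down, z forward; pixel columns grow to the right and rows downward; lengths in m; the calibration is good to about 2 mm. A picture is of the moment at which its call begins. There is no depth.
- arm.finish_job(): hands the job in; it is judged then, once.
Trained networks look in the newest picture that a camera, given by its name, has taken for a name from the list of things; names that differ only in an ending like _2 or _b are one class to them, and where a whole thing is asked for, a point or a joint stands for the part that bears it (a point fixed in the world has none). Each returns a list of dicts, best first, with "score" (0 to 1); they miss things now and then, are a little off and sometimes report something else, mostly with a low value. They report only what shows in the picture. A call takes as long as a camera call. They do not tell look-alikes from the thing itself.
- boxes_of(camera, name): "rect" ([left, top, width, height] in pixels, round what is visible of it).
The state is a dict: "time": time; "joint_pos": joint angles; "joint_vel": joint speeds; "effort": joint torques, N m; "eef_pos": TCP position; "orientation": TCP orientation; "contact_force": force on the tool from outside, world axes, zero at the start; "moment": the same for the moment, N m; "grip_width": opening from 0.0 (shut) to 1.0 (fully open); "gripper_force": force on a finger pad.
Only numpy, scipy, OpenCV 4.12 (cv2) and the standard library are available. Lean on these libraries where they do the work, as an engineer would, in place of code of your own. Each camera call takes 0.05 s, during which the arm holds its last target. There are 200 camera calls.

TASK

Get the leak tester ready for its empty-chamber zero check: first lift out the valve that was left standing in the test well, keep it upright and set it down gently (not dropped) on its base in the red tray, beside the brass fitting already there. Then slide the blue cover fully shut over the empty well, and only then press the green start button fully down and release it. Leave everything else on the bench where it is, and do not force the valve against the tester or its cover.

Things in the scene. Friction and masses are not known exactly. Their poses are not given: they have to be found in the camera images.
- tester: White and grey leak tester fixed to the bench, 300 (x) x 160 (y) x 70 mm high; origin under its centre, z up, +x roughly away from the robot. Test well 84 (x) x 90 (y) mm, open on top, centred on the origin, its black floor 25 mm above the bench. Aluminium rails 8 mm high on the top along x at y = +57 and -57 mm, and a cross bar at x = -51 mm.
- cover (a joint): Travel in m of the blue sliding cover along the tester's -x: 0 = fully open (parked at the far, +x, end), 0.10 = fully shut at its end stop, over the well. About 3 N of friction; it stays where it is left. It starts between 0 and 0.02. A thing standing up out of the well blocks it.
- cover_handle (a point): Centre of the top of the cover's black upright grip, 111.5 mm above the bench: a block 14 mm thick along the tester's x, 44 mm along its y, 35 mm high above the blue plate. The plate is 96 (x) x 104 (y) x 6 mm, centred under the grip, its top 76.5 mm above the bench.
- start (a joint): Travel in m of the green spring start button: 0 = released, 0.006 = fully down. Fully down takes about 5 N, from about 1.5 N at first.
- start_top (a point): Centre of the top of the green start button (28 mm across, in a 44 mm black collar 12 mm high) on the tester's top, 105 mm from its origin along its -x. The button's top is 88 mm above the bench when released; it is pressed straight down.
- valve: The valve to take out, about 0.28 kg, upright in the well: steel base 38 mm across, 50 mm high; brass head 30 mm across from 54 to 90 mm above its foot (to grip; it stands up out of the well); a 12 mm brass side port, 30 mm above the foot, reaching 29 mm from the axis along the valve's own -x. Origin at the centre of its foot, z up.
- tray: Red open tray, loose, 180 (x) x 120 (y) x 30 mm high, walls 4 mm, floor 4 mm thick; origin at the centre of its underside, z up. It stands to the left or the right of the tester; the blue bin stands on the other side.
- fitting: Brass fitting, 28 mm across, 42 mm high, standing loose in the red tray; origin at the centre of its foot. Leave it standing.
- bluebin: Blue open bin of steel and copper parts, 180 x 120 x 50 mm high; origin at the centre of its underside. Not to be used or moved.
- wrench: Steel wrench 160 mm long lying along its x. Bystander.
- screwdriver: Screwdriver 170 mm long lying along its x. Bystander.
- bottle: White bottle with a yellow cap, 68 mm across, 150 mm high; origin at the centre of its foot. Bystander.
- notes: Yellow note block 76 x 76 x 20 mm; origin under its centre. Bystander.
- gauge: Black round gauge lying flat, 60 mm across, 28 mm high, white dial up, short brass stem; origin under its centre. Bystander.
- cup: White cup 72 mm across, 90 mm high; origin at the centre of its foot. Bystander.
There are look-alikes about, which are no part of the job. What is shaped like the valve but orange is not meant. There is more than one size of the tray; the one meant has the size given above.

How it is judged:
By the outcome, as a careful person would: the job done as asked, in the order asked, and still so for the second after the job is handed in, with the robot touching nothing.
It also fails if it takes over 69 s, if anything falls off the work surface, if the arm or the gripper's body presses on something with over 40 N, if the wrist force passes 120 N, or if a joint passes its speed limit or range.

## Working session

There is one attempt and no reset: what is moved stays moved. The work goes in short steps, Python scripts to look and compute and a tool call to move; the robot and the scene stay as the last step left them, time stands still between calls to the robot, and variables do not carry over. Pictures are saved under pics/ and viewed, at most 10 in all, crops included, and the job is handed in when it is done.

Besides the shell and the picture viewer there is one more tool, called after "Request:" by a JSON object that holds its "method" and its "body". step_arm: Moves the arm, as the interface text tells. Shift numbers are shares of 0.15 m and turn numbers shares of pi rad, none past 1 either way. Its arguments: {"type":"object","properties":{"steps":{"type":"array"},"grip":{"type":"number"}},"required":["steps"]}

```bash
mkdir -p pics; cat > h.py <<'E'
import cv2,numpy as np
from workcell import sensors,camera,arm,boxes_of
def P(c):
    K=np.array([[c['fx'],0,c['cx']],[0,c['fy'],c['cy']],[0,0,1.]]);R=cv2.Rodrigues(np.array(c['rvec'],float))[0]
    return K,R,np.array(c['tvec'],float).ravel()
def ray(c,u,v,z):
    K,R,t=P(c);d=R.T@np.linalg.inv(K)@[u,v,1];o=-R.T@t
    return o+d*(z-o[2])/d[2]
def proj(c,X):
    K,R,t=P(c);p=K@(R@np.array(X)+t);return p[:2]/p[2]
def save(c,n,crop=None,s=1):
    i=c['color'][:,:,::-1]
    if crop: i=i[crop[1]:crop[3],crop[0]:crop[2]]
    cv2.imwrite('pics/'+n,cv2.resize(i,None,fx=s,fy=s,interpolation=cv2.INTER_CUBIC))
E
python3 - <<'E'
from h import *
import pickle
for n in('top','scene'):
    c=camera(n);save(c,n+'0.png');pickle.dump(c,open(n+'0.pkl','wb'))
    K,R,t=P(c);print(n,(-R.T@t).round(3),c['fx'])
    for k in['tester','cover_handle','start_top','valve','tray','fitting','bluebin']:
        print(k,[(np.round(b['rect']).tolist(),round(b['score'],2)) for b in boxes_of(n,k)])
s=sensors.get_state();print(s['time'],s['eef_pos'],s['orientation'],s['contact_force'],s['grip_width'])
E
```

```text
top [ 0.285 -0.     1.482] 563.2173569806265
tester [([286.0, 170.0, 84.0, 130.0], 0.96), ([294.0, 176.0, 48.0, 43.0], 0.61)]
cover_handle [([292.0, 175.0, 49.0, 47.0], 0.77)]
start_top [([329.0, 266.0, 9.0, 13.0], 0.4)]
valve [([324.0, 227.0, 15.0, 16.0], 0.47), ([191.0, 185.0, 31.0, 20.0], 0.46)]
tray [([180.0, 229.0, 49.0, 68.0], 0.78), ([197.0, 318.0, 38.0, 51.0], 0.77), ([328.0, 266.0, 10.0, 13.0], 0.69)]
fitting []
bluebin [([413.0, 218.0, 61.0, 76.0], 0.66)]
scene [ 1.639 -0.09   0.878] 602.7444675264792
tester [([270.0, 234.0, 102.0, 106.0], 0.91), ([298.0, 276.0, 60.0, 35.0], 0.74), ([429.0, 249.0, 10.0, 16.0], 0.64)]
cover_handle [([294.0, 278.0, 66.0, 35.0], 0.81)]
start_top [([444.0, 300.0, 37.0, 28.0], 0.53)]
valve [([238.0, 248.0, 13.0, 36.0], 0.8), ([298.0, 250.0, 24.0, 31.0], 0.57)]
tray [([394.0, 204.0, 41.0, 36.0], 0.72), ([411.0, 244.0, 67.0, 53.0], 0.71)]
fitting [([429.0, 250.0, 9.0, 18.0], 0.7), ([390.0, 286.0, 43.0, 74.0], 0.48)]
bluebin [([157.0, 236.0, 58.0, 74.0], 0.76)]
0.8 [0.14486018 0.63367583 0.20550283] [-2.34663852e-05  1.12172414e-01  9.93688758e-01  3.07215406e-05] [-0.00944203 -0.48031733 -0.22019229] 1.0005752643536048
```

View pics/top0.png

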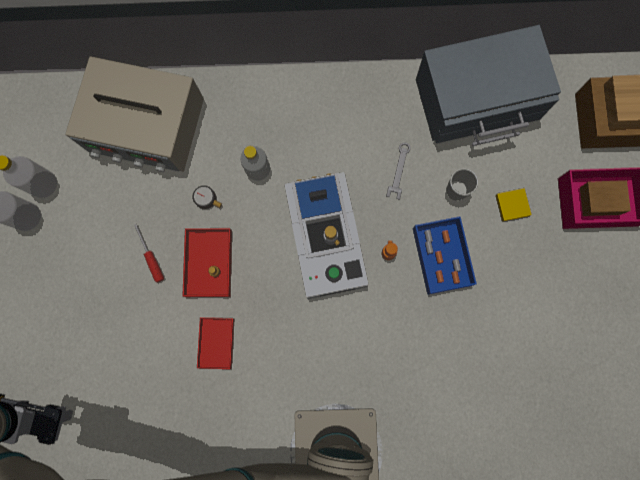

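View pics/scene0.png

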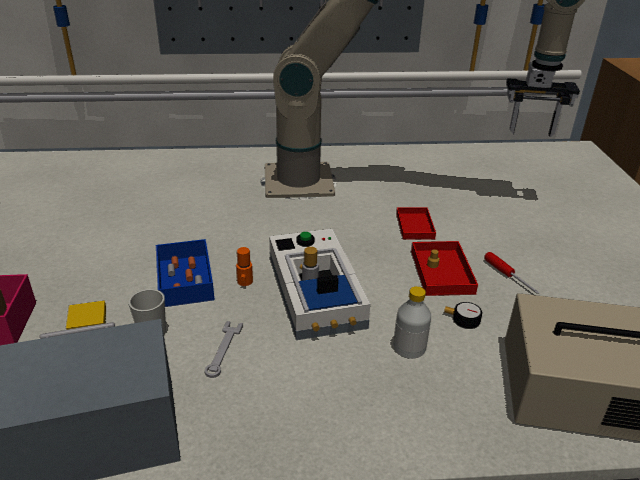

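The top view shows the tester near (327,235), the valve head at (331,233), the green button at (334,273) and the grip at (318,195). The large red tray is at (207,263) with the fitting at (213,271). The orange look-alike is at (390,250) and the smaller tray at (216,343). I'll enlarge the area for exact pixels.

```bash
python3 - <<'E'
from h import *
import pickle
c=pickle.load(open('top0.pkl','rb'))
save(c,'crop1.png',(175,165,375,305),4)
im=c['color'].astype(int);hsv=cv2.cvtColor(c['color'],cv2.COLOR_RGB2HSV)
def cen(m,x0,y0,x1,y1):
    k=np.zeros(m.shape,bool);k[y0:y1,x0:x1]=1;y,x=np.nonzero(m&k);return x.mean(),y.mean(),len(x)
g=cen((hsv[...,0]>45)&(hsv[...,0]<85)&(hsv[...,1]>100),315,260,350,290);print('btn',g,ray(c,g[0],g[1],.088))
m=((hsv[...,0]>100)&(hsv[...,0]<125)&(hsv[...,1]>100))[165:225,285:350].astype(np.uint8)
cn=max(cv2.findContours(m,0,2)[0],key=cv2.contourArea)
r=cv2.minAreaRect(cn);print('plate',r);u=np.array(r[0])+[285,165];print(ray(c,*u,.0765))
print([ray(c,*(p+[285,165]),.0765)[:2].round(4) for p in cv2.boxPoints(r)])
m=(((hsv[...,0]<8)|(hsv[...,0]>172))&(hsv[...,1]>120)).astype(np.uint8);m[:220]=0;m[:, :175]=0;m[305:]=0;m[:,240:]=0
cn=max(cv2.findContours(m,0,2)[0],key=cv2.contourArea);r=cv2.minAreaRect(cn);print('tray',r)
print([ray(c,*p,.02)[:2].round(4) for p in cv2.boxPoints(r)],ray(c,*r[0],.02))
E
```

```text
btn (np.float64(333.5), np.float64(272.2608695652174), 92) [ 0.44269854 -0.00685029  0.088     ]
plate ((32.903846740722656, 31.519229888916016), (35.49701690673828, 40.007686614990234), 78.69007110595703)
[0.64042315 0.02699182 0.0765    ]
[array([0.6781, 0.0856]), array([ 0.6956, -0.0162]), array([ 0.6031, -0.031 ]), array([0.5859, 0.0696])]
tray ((206.5, 262.0), (68.0, 47.0), 90.0)
[array([0.5805, 0.3884]), array([0.5765, 0.2633]), array([0.3966, 0.2635]), array([0.4002, 0.386 ])] [0.48750915 0.3252615  0.02      ]
```

View pics/crop1.png

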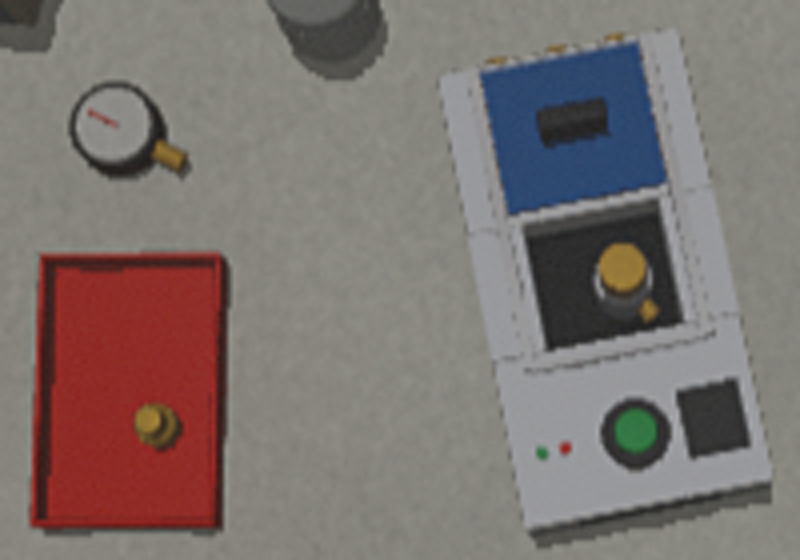

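The enlarged crop puts the valve head's top centre at crop (622,268), which is full-image (330.5,232), with its port pointing down-right. The handle's top centre is at crop (572,118), and the fitting's top is at crop (150,418).

```bash
python3 - <<'E'
from h import *
import pickle
c=pickle.load(open('top0.pkl','rb'));s=pickle.load(open('scene0.pkl','rb'))
f=lambda x,y:(x/4+175-.375,y/4+165-.375)
v=ray(c,*f(622,268),.115);h=ray(c,*f(572,118),.1115);b=ray(c,*f(635.5,430),.088);ft=ray(c,*f(150,418),.046);po=ray(c,*f(650,311),.061)
print('valve',v,'port',po,'handle',h,'btn',b,'fit',ft)
print('yaw',np.degrees(np.arctan2(*(h-b)[1::-1])),np.linalg.norm((h-b)[:2]))
wc=[ray(c,*f(x,y),.07)[:2] for x,y in((522,225),(661,200),(690,322),(547,350))];print('well',np.mean(wc,0),wc)
# scene check
for X in(v,h,b):print(proj(s,X).round(1))
save(s,'crop2.png',(260,220,380,340),5)
E
```

```text
valve [ 0.54064923 -0.00154661  0.115     ] port [ 0.52224217 -0.01863901  0.061     ] handle [0.63775217 0.02684452 0.1115    ] btn [ 0.44303793 -0.00686089  0.088     ] fit [0.46497029 0.30483395 0.046     ]
yaw 9.820691832633877 0.1976099529381186
well [0.54555348 0.00937781] [array([0.57905499, 0.06153161]), array([ 0.59257027, -0.0278921 ]), array([ 0.51287784, -0.04365815]), array([0.49771081, 0.04752989])]
[311.1 250.3]
[327.9 277.5]
[305.8 236.4]
```

View pics/crop2.png

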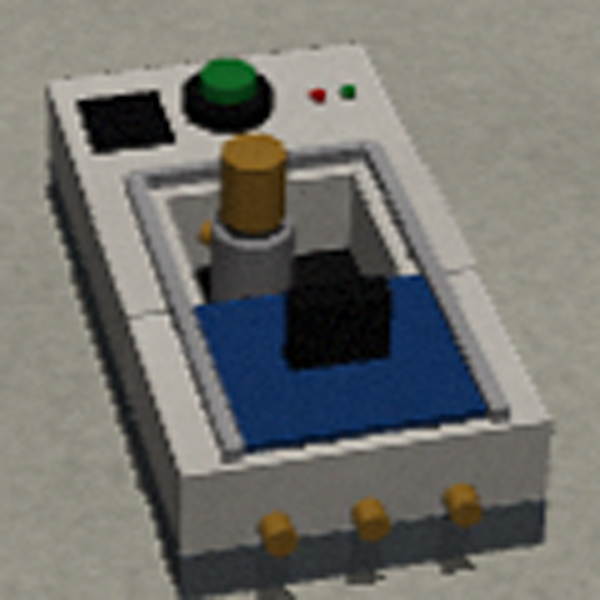

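Request:
{"method": "step_arm", "body": {"steps": [{"slide":[0.6,-1,0],"rotation":[0,0,0.12]},{"slide":[0.6,-1,0],"rotation":[0,0,0.12]},{"slide":[0.6,-1,0],"rotation":[0,0,0.12]},{"slide":[0.6,-1,0],"rotation":[0,0,0.12]},{"slide":[0.6,-1,0],"rotation":[0,0,0.12]}], "grip": 0.7}}

```text
time: 1.22
eef_pos: [0.2397, 0.4765, 0.2055]
orientation: [0.001, -0.072, 0.997, -0.003]
contact_force: [0.2, -0.9, -0.1]
grip_width: 0.706
gripper_force: 0.0
```

The scene view agrees with these positions: head top at about (311,249), handle top at (328,277) and button at (306,234), each within about 2 px of the projection. Next I go over the valve.

Request:
{"method": "step_arm", "body": {"steps": [{"slide":[0.7,-1,0],"rotation":[0,0,0.005]},{"slide":[0.7,-1,0],"rotation":[0,0,0.005]},{"slide":[0.7,-1,0],"rotation":[0,0,0.005]},{"slide":[0.7,-1,0],"rotation":[0,0,0.005]},{"slide":[0.7,-1,0],"rotation":[0,0,0.005]}]}}

```text
time: 1.63
eef_pos: [0.3431, 0.3285, 0.2057]
orientation: [0.001, -0.08, 0.997, -0.001]
contact_force: [0.3, -0.5, 0.4]
grip_width: 0.702
gripper_force: 0.0
```

Request:
{"method": "step_arm", "body": {"steps": [{"slide":[0.7,-1,0],"rotation":[0,0,0]},{"slide":[0.7,-1,0],"rotation":[0,0,0]},{"slide":[0.7,-1,0],"rotation":[0,0,0]},{"slide":[0.7,-1,0],"rotation":[0,0,0]},{"slide":[0.7,-1,0],"rotation":[0,0,0]}]}}

```text
time: 2.05
eef_pos: [0.4483, 0.1783, 0.2058]
orientation: [0.001, -0.08, 0.997, -0.001]
contact_force: [-0.3, 0.1, 0.2]
grip_width: 0.698
gripper_force: 0.0
```

Request:
{"method": "step_arm", "body": {"steps": [{"slide":[0.64,-1,0],"rotation":[0,0,0]},{"slide":[0.64,-1,0],"rotation":[0,0,0]},{"slide":[0.64,-1,0],"rotation":[0,0,0]},{"slide":[0.64,-1,0],"rotation":[0,0,0]},{"slide":[0.64,-1,0],"rotation":[0,0,0]},{"slide":[0.64,-1,0],"rotation":[0,0,0]}]}}

```text
time: 2.55
eef_pos: [0.5429, 0.0294, 0.2054]
orientation: [0.001, -0.08, 0.997, -0.001]
contact_force: [-0.6, 0.9, 0.1]
grip_width: 0.697
gripper_force: 0.0
```

```bash
python3 - <<'E'
from h import *
s=sensors.get_state();print(s['time'],s['eef_pos'],s['orientation'])
c=camera('scene');t=s['eef_pos'];print(proj(c,t),proj(c,[t[0],t[1],.115]),proj(c,[.5406,-.0015,.115]))
save(c,'s1.png',(230,160,390,310),4)
E
```

```text
2.55 [0.5429056  0.02935845 0.20544213] [ 7.09383752e-04 -8.01783641e-02  9.96779816e-01 -9.61661059e-04]
[326.07973035 215.65610374] [325.04150143 250.39489803] [311.1309509  250.24578377]
```

View pics/s1.png

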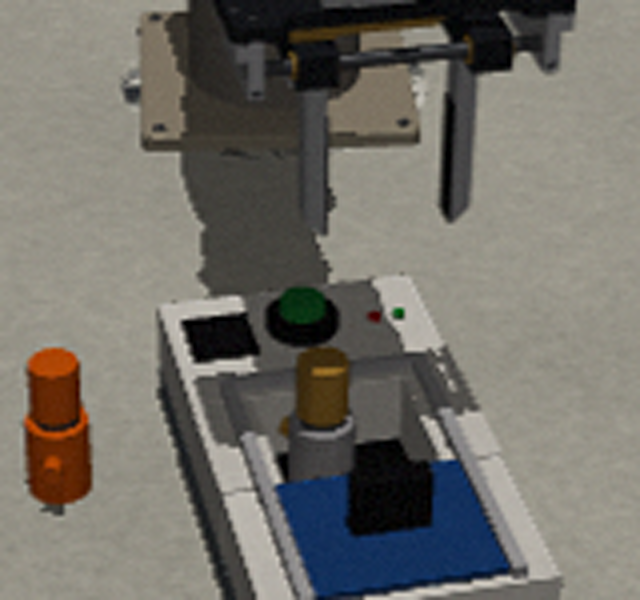

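The fingertips project to crop (384,223), midway between the two tips seen in the picture, so the calibration holds. I shift over the head (crop (323,357)) and go down.

Request:
{"method": "step_arm", "body": {"steps": [{"slide":[-0.015,-0.205,0],"rotation":[0,0,0]},{"slide":[-0.015,-0.205,-0.2],"rotation":[0,0,0]},{"slide":[-0.015,-0.205,-0.4],"rotation":[0,0,0]},{"slide":[-0.015,-0.205,-0.6],"rotation":[0,0,0]},{"slide":[-0.015,-0.205,-0.75],"rotation":[0,0,0]},{"slide":[-0.015,-0.205,-0.82],"rotation":[0,0,0]},{"slide":[-0.015,-0.205,-0.82],"rotation":[0,0,0]}]}}

```text
time: 3.18
eef_pos: [0.5364, 0.0051, 0.0806]
orientation: [-0.002, -0.085, 0.996, 0.001]
contact_force: [-0.8, 1.3, 0.2]
grip_width: 0.702
gripper_force: 0.0
```

Request:
{"method": "step_arm", "body": {"steps": [{"slide":[0,0,0],"rotation":[0,0,0]},{"slide":[0,0,0],"rotation":[0,0,0]},{"slide":[0,0,0],"rotation":[0,0,0]},{"slide":[0,0,0],"rotation":[0,0,0]},{"slide":[0,0,0],"rotation":[0,0,0]},{"slide":[0,0,0],"rotation":[0,0,0]}], "grip": 0}}

```text
time: 3.68
eef_pos: [0.5393, 0.0023, 0.0832]
orientation: [0.001, -0.084, 0.996, -0.0]
contact_force: [0.7, -1.7, 5.3]
grip_width: 0.314
gripper_force: 29.9
```

Request:
{"method": "step_arm", "body": {"steps": [{"slide":[0,0,0.04],"rotation":[0,0,0]},{"slide":[0,0,0.12],"rotation":[0,0,0]},{"slide":[0,0,0.24],"rotation":[0,0,0]},{"slide":[0,0,0.4],"rotation":[0,0,0]},{"slide":[0,0,0.56],"rotation":[0,0,0]},{"slide":[0,0,0.7],"rotation":[0,0,0]},{"slide":[0,0,0.8],"rotation":[0,0,0]},{"slide":[0,0,0.8],"rotation":[0,0,0]},{"slide":[0,0,0.8],"rotation":[0,0,0]}]}}

```text
time: 4.43
eef_pos: [0.5385, 0.0032, 0.2027]
orientation: [0.0, -0.084, 0.996, 0.0]
contact_force: [0.2, -0.8, -3.9]
grip_width: 0.315
gripper_force: 29.8
```

```bash
python3 - <<'E'
from h import *
s=sensors.get_state();print(s['time'],s['eef_pos'],s['orientation'])
c=camera('scene');t=s['eef_pos'];print(proj(c,t))
# expected foot & head top of valve
print(proj(c,t-[0,0,.057]),proj(c,t+[0,0,.033]))
save(c,'s2.png',(230,160,390,310),4)
E
```

```text
4.4333 [0.53848013 0.00317048 0.20272503] [ 3.11068687e-04 -8.39194377e-02  9.96472482e-01  1.56696451e-04]
[313.70750249 216.00222414]
[313.34260063 238.14043732] [313.9270839  202.68045081]
```

View pics/s2.png

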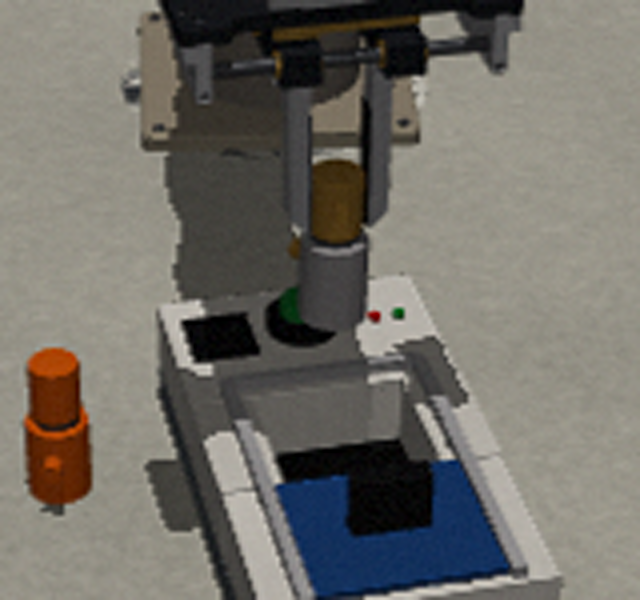

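The valve hangs upright in the grip: head at crop (338,170), foot near (333,318), clear of the tester. I carry it to the tray at about (0.53, 0.325).

Request:
{"method": "step_arm", "body": {"steps": [{"slide":[0,0.08,0],"rotation":[0,0,0]},{"slide":[-0.01,0.25,0],"rotation":[0,0,0]},{"slide":[-0.02,0.5,0],"rotation":[0,0,0]},{"slide":[-0.03,0.75,0],"rotation":[0,0,0]},{"slide":[-0.03,1,0],"rotation":[0,0,0]}]}}

```text
time: 4.9
eef_pos: [0.5324, 0.1552, 0.201]
orientation: [-0.002, -0.084, 0.996, 0.0]
contact_force: [1.1, 0.1, -4.2]
grip_width: 0.316
gripper_force: 29.8
```

Request:
{"method": "step_arm", "body": {"steps": [{"slide":[-0.01,0.25,0],"rotation":[0,0,0]},{"slide":[-0.01,0.5,0],"rotation":[0,0,0]},{"slide":[-0.02,0.75,-0.05],"rotation":[0,0,0]},{"slide":[-0.03,0.95,-0.15],"rotation":[0,0,0]},{"slide":[-0.03,1,-0.25],"rotation":[0,0,0]}]}}

```text
time: 5.32
eef_pos: [0.5264, 0.3123, 0.1633]
orientation: [-0.001, -0.088, 0.996, 0.003]
contact_force: [-0.1, 1.5, -3.5]
grip_width: 0.316
gripper_force: 30.0
```

Request:
{"method": "step_arm", "body": {"steps": [{"slide":[0,0.08,-0.1],"rotation":[0,0,0]},{"slide":[0,0.15,-0.2],"rotation":[0,0,0]},{"slide":[0,0.15,-0.3],"rotation":[0,0,0]},{"slide":[0,0.15,-0.4],"rotation":[0,0,0]},{"slide":[0,0.15,-0.5],"rotation":[0,0,0]},{"slide":[0,0.15,-0.55],"rotation":[0,0,0]},{"slide":[0,0.15,-0.55],"rotation":[0,0,0]},{"slide":[0,0.15,-0.55],"rotation":[0,0,0]}]}}

```text
time: 5.98
eef_pos: [0.5287, 0.3256, 0.0816]
orientation: [-0.001, -0.084, 0.996, -0.0]
contact_force: [-0.5, -0.5, -2.4]
grip_width: 0.314
gripper_force: 30.0
```

```bash
python3 - <<'E'
from h import *
s=sensors.get_state();t=s['eef_pos'];print(s['time'],t,s['orientation'],s['contact_force'])
c=camera('scene');print((proj(c,t-[0,0,.058])-[380,190])*5)
save(c,'s3.png',(380,190,500,310),5)
E
```

```text
5.9833 [0.5287419  0.32564106 0.08160151] [-9.43263457e-04 -8.40382603e-02  9.96462035e-01 -3.05699246e-04] [-0.52479473 -0.47941849 -2.3843385 ]
[342.05718283 424.08544385]
```

View pics/s3.png

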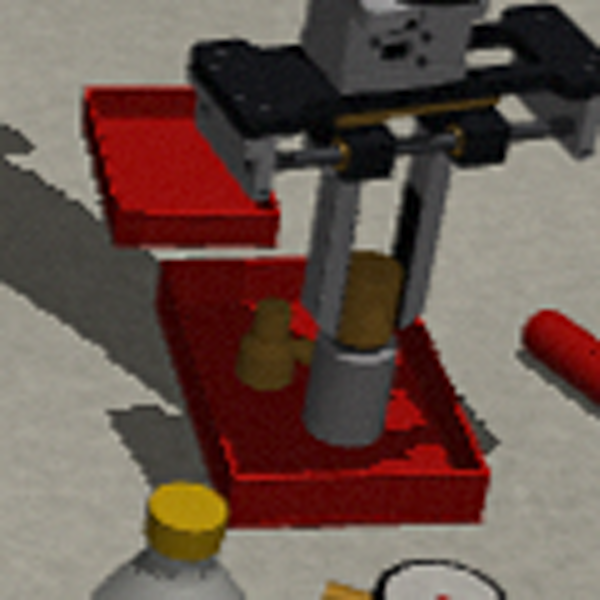

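The valve is over the tray, with its foot at crop (345,425), clear of the walls and of the fitting at (265,350). I lower it slowly the last 20 mm.

Request:
{"method": "step_arm", "body": {"steps": [{"slide":[0,0,-0.03],"rotation":[0,0,0]},{"slide":[0,0,-0.06],"rotation":[0,0,0]},{"slide":[0,0,-0.08],"rotation":[0,0,0]},{"slide":[0,0,-0.1],"rotation":[0,0,0]},{"slide":[0,0,-0.11],"rotation":[0,0,0]},{"slide":[0,0,-0.115],"rotation":[0,0,0]},{"slide":[0,0,-0.12],"rotation":[0,0,0]},{"slide":[0,0,-0.12],"rotation":[0,0,0]},{"slide":[0,0,-0.12],"rotation":[0,0,0]}]}}

```text
time: 6.78
eef_pos: [0.5297, 0.3255, 0.0645]
orientation: [0.0, -0.084, 0.996, 0.0]
contact_force: [-0.7, 0.2, -4.0]
grip_width: 0.316
gripper_force: 30.0
```

Request:
{"method": "step_arm", "body": {"steps": [{"slide":[0,0,-0.005],"rotation":[0,0,0]},{"slide":[0,0,-0.009],"rotation":[0,0,0]},{"slide":[0,0,-0.012],"rotation":[0,0,0]},{"slide":[0,0,-0.012],"rotation":[0,0,0]},{"slide":[0,0,-0.012],"rotation":[0,0,0]}]}}

```text
time: 7.2
eef_pos: [0.5296, 0.3254, 0.0626]
orientation: [-0.0, -0.084, 0.996, -0.0]
contact_force: [-0.3, -0.1, -3.2]
grip_width: 0.314
gripper_force: 30.0
```

Request:
{"method": "step_arm", "body": {"steps": [{"slide":[0,0,-0.004],"rotation":[0,0,0]},{"slide":[0,0,-0.008],"rotation":[0,0,0]},{"slide":[0,0,-0.008],"rotation":[0,0,0]},{"slide":[0,0,-0.008],"rotation":[0,0,0]}]}}

```text
time: 7.53
eef_pos: [0.53, 0.3255, 0.0624]
orientation: [0.0, -0.084, 0.996, 0.0]
contact_force: [-1.3, -1.4, 5.6]
grip_width: 0.312
gripper_force: 30.0
```

Contact (force went from -3 to +6 N). I release and rise.

Request:
{"method": "step_arm", "body": {"steps": [{"slide":[0,0,0],"rotation":[0,0,0]},{"slide":[0,0,0],"rotation":[0,0,0]},{"slide":[0,0,0],"rotation":[0,0,0]},{"slide":[0,0,0],"rotation":[0,0,0]},{"slide":[0,0,0],"rotation":[0,0,0]}], "grip": 0.8}}

```text
time: 7.95
eef_pos: [0.5296, 0.3255, 0.0613]
orientation: [-0.0, -0.084, 0.996, 0.0]
contact_force: [0.4, -0.4, -0.7]
grip_width: 0.632
gripper_force: 0.0
```

Request:
{"method": "step_arm", "body": {"steps": [{"slide":[0,0,0.1],"rotation":[0,0,0]},{"slide":[0,0,0.3],"rotation":[0,0,0]},{"slide":[0,0,0.5],"rotation":[0,0,0]},{"slide":[0,0,0.7],"rotation":[0,0,0]},{"slide":[0,0,0.9],"rotation":[0,0,0]},{"slide":[0,0,0.9],"rotation":[0,0,0]}]}}

```text
time: 8.45
eef_pos: [0.5329, 0.3276, 0.2027]
orientation: [0.005, -0.084, 0.996, 0.003]
contact_force: [-0.0, 1.0, 0.7]
grip_width: 0.798
gripper_force: 0.0
```

Request:
{"method": "step_arm", "body": {"steps": [{"slide":[0.1,-0.2,0],"rotation":[0,0,0]},{"slide":[0.25,-0.45,0],"rotation":[0,0,0]},{"slide":[0.35,-0.7,0],"rotation":[0,0,0]},{"slide":[0.35,-1,0],"rotation":[0,0,0]},{"slide":[0.35,-1,0],"rotation":[0,0,0]}]}}

```text
time: 8.87
eef_pos: [0.5835, 0.164, 0.1959]
orientation: [-0.001, -0.078, 0.997, -0.004]
contact_force: [-1.1, -1.8, -0.6]
grip_width: 0.798
gripper_force: 0.0
```

Request:
{"method": "step_arm", "body": {"steps": [{"slide":[0.1,-0.25,0],"rotation":[0,0,0]},{"slide":[0.25,-0.5,0],"rotation":[0,0,0]},{"slide":[0.37,-0.75,0],"rotation":[0,0,0]},{"slide":[0.37,-1,0],"rotation":[0,0,0]},{"slide":[0.37,-1,0],"rotation":[0,0,0]},{"slide":[0.37,-1,0],"rotation":[0,0,0]}]}}

```text
time: 9.37
eef_pos: [0.6374, 0.0215, 0.1958]
orientation: [-0.001, -0.081, 0.997, -0.001]
contact_force: [0.4, 0.8, -0.6]
grip_width: 0.802
gripper_force: 0.0
```

```bash
python3 - <<'E'
from h import *
s=sensors.get_state();t=s['eef_pos'];print(s['time'],t,s['orientation'],s['contact_force'],s['grip_width'])
print('to handle, units',(np.array([.6378,.0268,.085])-t)/.15)
c=camera('scene');print(proj(c,[.6378,.0268,.1115]))
save(c,'s4.png',(260,160,500,340),3.3)
E
```

```text
9.3667 [0.63737966 0.02152675 0.19580997] [-6.05247611e-04 -8.07686650e-02  9.96732416e-01 -7.39980397e-04] [ 0.36545373  0.7847564  -0.60110148] 0.8020071802931338
to handle, units [ 0.00280225  0.03515503 -0.73873313]
[327.93011191 277.5275141 ]
```

View pics/s4.png

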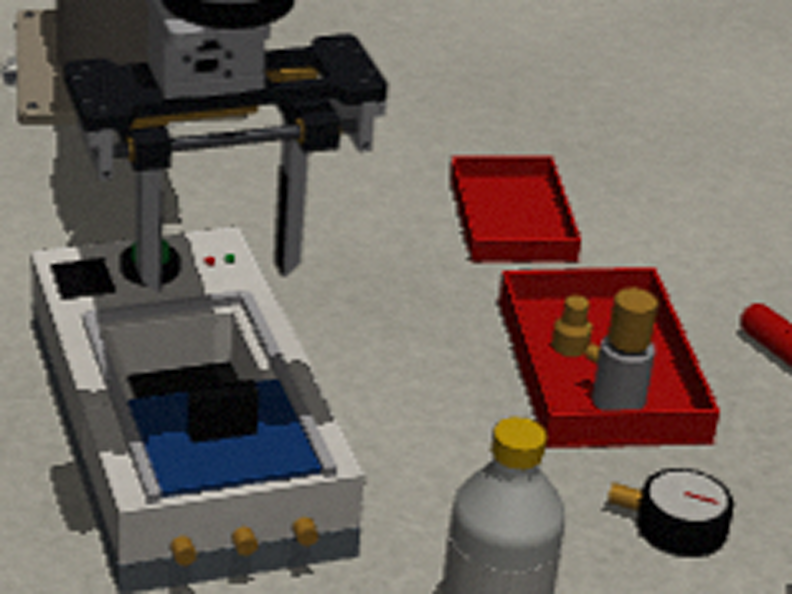

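The valve stands upright in the tray at crop (625,350) beside the fitting at (572,330), the well is empty, and the handle sits at (222,405) under the open gripper. I go down and grip it.

Request:
{"method": "step_arm", "body": {"steps": [{"slide":[0,0.01,-0.2],"rotation":[0,0,0]},{"slide":[0,0.01,-0.4],"rotation":[0,0,0]},{"slide":[0,0.01,-0.55],"rotation":[0,0,0]},{"slide":[0,0.01,-0.68],"rotation":[0,0,0]},{"slide":[0,0.01,-0.73],"rotation":[0,0,0]},{"slide":[0,0.01,-0.73],"rotation":[0,0,0]},{"slide":[0,0.01,-0.73],"rotation":[0,0,0]}]}}

```text
time: 10.0
eef_pos: [0.6378, 0.0285, 0.0873]
orientation: [0.0, -0.085, 0.996, 0.0]
contact_force: [-0.5, 0.2, 0.4]
grip_width: 0.799
gripper_force: 0.0
```

Request:
{"method": "step_arm", "body": {"steps": [{"slide":[0,0,0],"rotation":[0,0,0]},{"slide":[0,0,0],"rotation":[0,0,0]},{"slide":[0,0,0],"rotation":[0,0,0]},{"slide":[0,0,0],"rotation":[0,0,0]},{"slide":[0,0,0],"rotation":[0,0,0]}], "grip": 0}}

```text
time: 10.42
eef_pos: [0.638, 0.0265, 0.0876]
orientation: [0.001, -0.084, 0.996, -0.0]
contact_force: [1.5, -10.6, 2.2]
grip_width: 0.479
gripper_force: 5.9
```

Request:
{"method": "step_arm", "body": {"steps": [{"slide":[-0.05,-0.009,0],"rotation":[0,0,0]},{"slide":[-0.12,-0.021,0],"rotation":[0,0,0]},{"slide":[-0.22,-0.038,0],"rotation":[0,0,0]},{"slide":[-0.32,-0.055,0],"rotation":[0,0,0]},{"slide":[-0.42,-0.072,0],"rotation":[0,0,0]},{"slide":[-0.5,-0.086,0],"rotation":[0,0,0]},{"slide":[-0.56,-0.096,0],"rotation":[0,0,0]},{"slide":[-0.59,-0.101,0],"rotation":[0,0,0]},{"slide":[-0.59,-0.101,0],"rotation":[0,0,0]}]}}

```text
time: 11.17
eef_pos: [0.5485, 0.0105, 0.0875]
orientation: [-0.0, -0.084, 0.997, -0.001]
contact_force: [-0.4, -4.0, 6.6]
grip_width: 0.466
gripper_force: 30.0
```

Request:
{"method": "step_arm", "body": {"steps": [{"slide":[-0.015,-0.003,0],"rotation":[0,0,0]},{"slide":[-0.03,-0.005,0],"rotation":[0,0,0]},{"slide":[-0.04,-0.007,0],"rotation":[0,0,0]},{"slide":[-0.045,-0.008,0],"rotation":[0,0,0]},{"slide":[-0.045,-0.008,0],"rotation":[0,0,0]},{"slide":[-0.045,-0.008,0],"rotation":[0,0,0]}]}}

```text
time: 11.67
eef_pos: [0.5443, 0.0098, 0.0875]
orientation: [0.002, -0.084, 0.996, -0.001]
contact_force: [2.8, -4.1, 3.0]
grip_width: 0.469
gripper_force: 30.0
```

Request:
{"method": "step_arm", "body": {"steps": [{"slide":[-0.01,-0.002,0],"rotation":[0,0,0]},{"slide":[-0.02,-0.003,0],"rotation":[0,0,0]},{"slide":[-0.03,-0.005,0],"rotation":[0,0,0]},{"slide":[-0.03,-0.005,0],"rotation":[0,0,0]},{"slide":[-0.03,-0.005,0],"rotation":[0,0,0]}]}}

```text
time: 12.08
eef_pos: [0.5427, 0.0095, 0.0876]
orientation: [0.004, -0.084, 0.996, -0.0]
contact_force: [8.7, -4.0, -3.0]
grip_width: 0.466
gripper_force: 30.0
```

Request:
{"method": "step_arm", "body": {"steps": [{"slide":[-0.01,-0.002,0],"rotation":[0,0,0]},{"slide":[-0.02,-0.003,0],"rotation":[0,0,0]},{"slide":[-0.02,-0.003,0],"rotation":[0,0,0]},{"slide":[-0.02,-0.003,0],"rotation":[0,0,0]}]}}

```text
time: 12.42
eef_pos: [0.5425, 0.0094, 0.0876]
orientation: [0.007, -0.084, 0.996, -0.0]
contact_force: [13.4, -3.3, -8.5]
grip_width: 0.466
gripper_force: 30.0
```

The cover is at its stop: 13 N and no further motion. I release and rise, then move over the button with the fingers shut.

Request:
{"method": "step_arm", "body": {"steps": [{"slide":[0.04,0.007,0],"rotation":[0,0,0]},{"slide":[0.04,0.007,0],"rotation":[0,0,0]},{"slide":[0.04,0.007,0],"rotation":[0,0,0]},{"slide":[0.04,0.007,0],"rotation":[0,0,0]}], "grip": 0.8}}

```text
time: 12.75
eef_pos: [0.5395, 0.0112, 0.0865]
orientation: [-0.001, -0.084, 0.996, 0.0]
contact_force: [0.1, 1.0, -0.4]
grip_width: 0.714
gripper_force: 0.0
```

Request:
{"method": "step_arm", "body": {"steps": [{"slide":[0,0,0.1],"rotation":[0,0,0]},{"slide":[0,0,0.25],"rotation":[0,0,0]},{"slide":[0,0,0.4],"rotation":[0,0,0]},{"slide":[0,0,0.5],"rotation":[0,0,0]},{"slide":[0,0,0.5],"rotation":[0,0,0]}]}}

```text
time: 13.17
eef_pos: [0.5421, 0.0109, 0.1647]
orientation: [0.002, -0.084, 0.996, 0.0]
contact_force: [0.4, -0.2, 0.4]
grip_width: 0.802
gripper_force: 0.0
```

Request:
{"method": "step_arm", "body": {"steps": [{"slide":[-0.2,-0.04,0],"rotation":[0,0,0]},{"slide":[-0.4,-0.08,0],"rotation":[0,0,0]},{"slide":[-0.6,-0.11,0],"rotation":[0,0,0]},{"slide":[-0.65,-0.11,0],"rotation":[0,0,0]},{"slide":[-0.65,-0.11,0],"rotation":[0,0,0]},{"slide":[-0.65,-0.11,0],"rotation":[0,0,0]}], "grip": 0}}

```text
time: 13.67
eef_pos: [0.4437, -0.0058, 0.1618]
orientation: [0.0, -0.084, 0.996, 0.0]
contact_force: [0.3, -0.1, 0.1]
grip_width: 0.41
gripper_force: 0.0
```

```bash
python3 - <<'E'
from h import *
s=sensors.get_state();t=s['eef_pos'];print(s['time'],t,s['orientation'],s['contact_force'],s['grip_width'])
print('to button, units',(np.array([.443,-.0068,.088])-t)/.15)
c=camera('scene');h=[.6378-.0941,.0268-.0162,.1115];print((proj(c,h)-[260,160])*3.3,(proj(c,[.443,-.0068,.088])-[260,160])*3.3)
save(c,'s5.png',(260,160,500,340),3.3)
E
```

```text
13.6667 [ 0.44373842 -0.00577908  0.16179462] [ 1.92085918e-04 -8.40091033e-02  9.96464961e-01  1.21277654e-04] [ 0.31466232 -0.1332512   0.14610939] 0.41030210096923836
to button, units [-0.00492283 -0.00680611 -0.4919641 ]
[186.90757809 304.1253087 ] [151.170024   251.97531766]
```

View pics/s5.png

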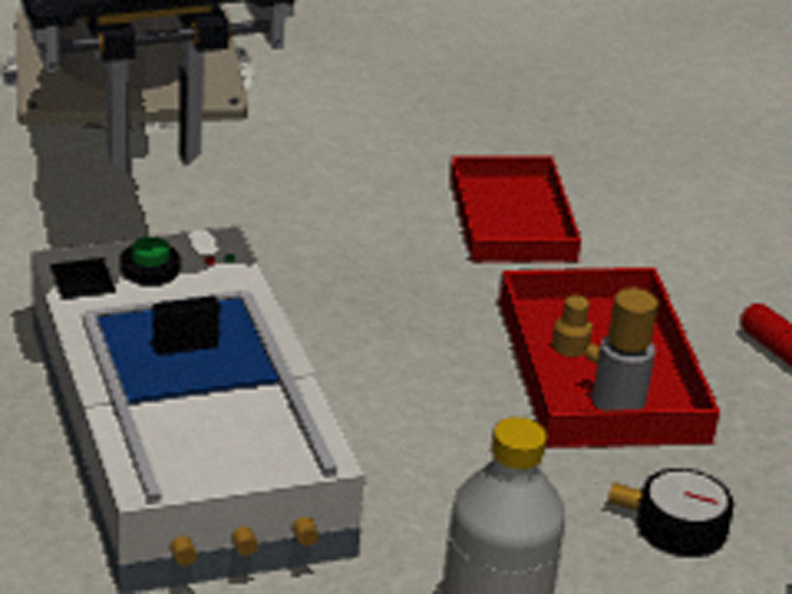

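The cover is shut against the cross bar, with the handle at crop (185,305) as predicted. The valve and fitting are standing, and the button is at (151,248). I press it now.

Request:
{"method": "step_arm", "body": {"steps": [{"slide":[0,-0.005,-0.05],"rotation":[0,0,0]},{"slide":[0,-0.005,-0.1],"rotation":[0,0,0]},{"slide":[0,-0.005,-0.15],"rotation":[0,0,0]},{"slide":[0,-0.005,-0.25],"rotation":[0,0,0]},{"slide":[0,-0.005,-0.35],"rotation":[0,0,0]},{"slide":[0,-0.005,-0.42],"rotation":[0,0,0]},{"slide":[0,-0.005,-0.46],"rotation":[0,0,0]},{"slide":[0,-0.005,-0.46],"rotation":[0,0,0]}]}}

```text
time: 14.38
eef_pos: [0.4425, -0.0067, 0.0914]
orientation: [-0.002, -0.084, 0.996, 0.0]
contact_force: [-0.3, 0.2, 2.1]
grip_width: 0.003
gripper_force: 0.9
```

Request:
{"method": "step_arm", "body": {"steps": [{"slide":[0,0,-0.02],"rotation":[0,0,0]},{"slide":[0,0,-0.04],"rotation":[0,0,0]},{"slide":[0,0,-0.06],"rotation":[0,0,0]},{"slide":[0,0,-0.07],"rotation":[0,0,0]},{"slide":[0,0,-0.075],"rotation":[0,0,0]},{"slide":[0,0,-0.075],"rotation":[0,0,0]},{"slide":[0,0,-0.075],"rotation":[0,0,0]}]}}

```text
time: 14.97
eef_pos: [0.4431, -0.0068, 0.0854]
orientation: [0.001, -0.084, 0.996, -0.0]
contact_force: [-10.9, 1.1, 47.9]
grip_width: 0.005
gripper_force: 23.9
```

The button bottomed after 6 mm (0.0914 to 0.0854). I release at once.

Request:
{"method": "step_arm", "body": {"steps": [{"slide":[0,0,0.05],"rotation":[0,0,0]},{"slide":[0,0,0.12],"rotation":[0,0,0]},{"slide":[0,0,0.3],"rotation":[0,0,0]},{"slide":[0,0,0.55],"rotation":[0,0,0]},{"slide":[0,0,0.8],"rotation":[0,0,0]},{"slide":[0,0,0.8],"rotation":[0,0,0]},{"slide":[0,0,0.8],"rotation":[0,0,0]}]}}

```text
time: 15.55
eef_pos: [0.4455, -0.0068, 0.2039]
orientation: [0.003, -0.084, 0.996, -0.0]
contact_force: [-0.6, 1.2, -1.1]
grip_width: 0.004
gripper_force: 0.0
```

```bash
python3 - <<'E'
from h import *
s=sensors.get_state();print(s['time'],s['eef_pos'],s['contact_force'])
c=camera('scene');save(c,'s6.png',(140,160,500,400),2.2)
E
```

```text
15.55 [ 0.44548217 -0.00682241  0.20394564] [-0.60796157  1.17086985 -1.09142181]
```

View pics/s6.png

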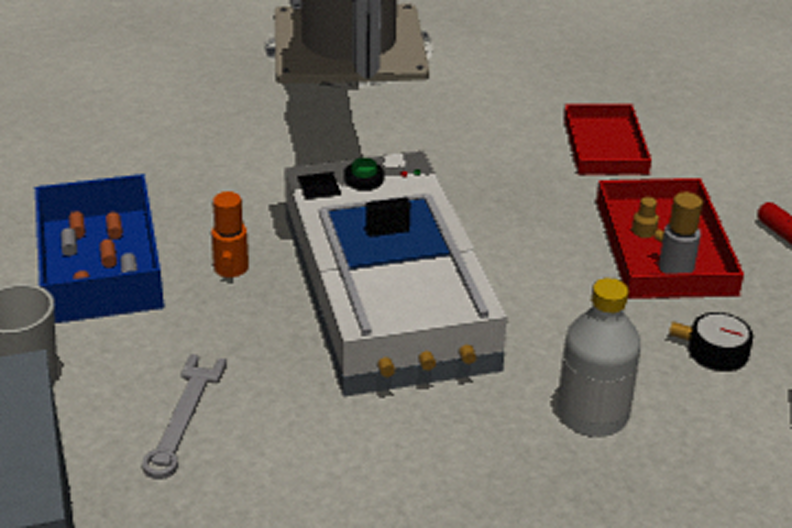

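The last picture shows the cover shut, the button released at (365,168), and the valve (682,235) and fitting (647,218) standing in the tray. The bystanders in view have not moved and the arm is clear.

```bash
python3 -c "
from workcell import arm
print(arm.finish_job())"
```

```text
the job is handed in; nothing more can be done
None
```

The job is done and handed in: the valve stands upright in the red tray beside the fitting, the cover is shut over the empty well, and the start button was then pressed fully down and released; that press peaked at about 48 N at the fingertips when the button bottomed (the 40 N limit is for the arm and gripper body), and the result was not reported back.

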